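# Fit the keyed spindle to the turntable drive's pulley

### The job

Sweep the loose brass offcuts off the top face of the big toothed pulley with the scraper block, then set the block back down on the bench. Take the flanged spindle from its holder, enter its nose in the pulley's bore, turn it until the key slips into the keyway and push it fully home, with its flange flush on the clean pulley face. Finish holding: keep the spindle gripped and pressed firmly down on the pulley, ready for a colleague to drive the flange screws, and leave the other things on the bench where they are.

Things in the scene. Friction and masses are not known exactly. Their poses are not given: they have to be found in the camera images.
- drive: Drive unit of an inspection turntable, fixed to the bench: aluminium plate 240 x 150 x 10 mm on four pillars, its top 66 mm above the bench. Origin on the bench under the big pulley's axis; the plate reaches from 85 mm behind it (-x) to 155 mm ahead (+x), 75 mm to either side (y). A motor hangs below, 112 mm along +x; its small pulley (28 mm across) rises to 106 mm above the bench.
- pulley: The big toothed metal pulley, 98 mm across, 24 mm thick, axis upright, on the drive unit; locked, it does not turn. Origin at the centre of its flat level top face, 108 mm above the bench; z up; +x points to the keyway. In the centre a plain bore of 15.2 mm diameter, free for 40 mm below the face.
- pulley_keyway (a point): Middle of the keyway's mouth in the pulley's top face, 10 mm from the axis, axes as the pulley's. The keyway is a slot beside the bore, 7.2 mm wide, reaching 12.5 mm from the axis, through the whole thickness.
- spindle: Aluminium spindle, about 0.16 kg, standing upright and loose in the holder's hole, its flange on the holder's top. Origin on its axis at the flange's underside; z up; +x points to the key. Fully home in the pulley its origin is at the pulley's origin and the +x axes agree (0.6 mm play all round).
- spindle_flange: The spindle's flange, one piece with it: a disc 48 mm across, 8 mm thick, same origin and axes as the spindle; its underside seats on the pulley's face. On its top a dark upright pin, 6 mm thick and 6 mm high, 19.5 mm from the axis, right above the key (+x).
- spindle_grip (a point): Point on the spindle's axis 39 mm above its origin, in the smooth round neck of 28 mm diameter that rises from 8 to 58 mm above the origin: the place to grip from above. Axes as the spindle's.
- spindle_nose (a point): Tip of the spindle, 36 mm below its origin, axes as the spindle's. The shaft is 14 mm thick, tapering to 9 mm over the last 4 mm; its lowest 12 mm are plain (the nose), above that a steel key 6 mm wide, 22 mm long stands out to 11 mm from the axis. While the key is not over the keyway it rests on the pulley's face, the spindle's origin then 24 mm above the face.
- holder: White plastic block 100 x 80 x 48 mm, fixed to the bench, with one round hole of 31 mm diameter, 42 mm deep, in the middle of its top, in which the spindle stands. Origin at the centre of its underside.
- scraper: Scraper block standing upright on the bench: a white plastic foot 100 x 24 x 20 mm under a wooden grip 92 x 20 x 40 mm, together 60 mm high, 0.12 kg. Origin at the centre of its underside, z up, x along its 100 mm length; grip it across its 20 mm thickness (y).
- offcut1: Brass offcut 22 x 18 x 6 mm lying on the pulley's top face. Origin at the centre of its underside.
- offcut2: Brass offcut 20 x 20 x 5 mm lying on the pulley's top face. Origin at the centre of its underside.
- offcut3: Brass offcut 24 x 18 x 5 mm lying on the pulley's top face. Origin at the centre of its underside.
- hexdriver: Screwdriver 170 mm long lying on the bench, not part of the job. Origin at the middle of its underside.
- grease_jar: Small closed jar, 52 mm across and 50 mm high, standing on the bench, not part of the job. Origin at the centre of its underside.
- screw_tray: Black open tray 110 x 80 x 22 mm with screws, not part of the job. Origin at the centre of its underside.

How it is judged:
By the outcome, as a careful person would: the job done as asked, in the order asked, and still so for the second after the job is handed in, while the arm keeps its last pose, push and grip.
It also fails if it takes over 72 s, if anything falls off the work surface, if the arm or the gripper's body presses on something with over 40 N, if the wrist force passes 120 N, or if a joint passes its speed limit or range.

### The arm

A 7-joint arm with a two-finger parallel gripper is mounted at the origin on the work surface. World frame = base frame: x ahead of the robot, y to its left, z up, the work surface at z = 0. Lengths are in mm, angles in rad, forces in N, time in s.
With the tool pointing down it reaches from about 425 to 800 mm from the base axis. Payload 8.3 kg.
Tool frame: the origin (TCP) lies at the very end of the fingers, on their centre line; the grasp point (between the pads) lies env.pinch_z behind it (env.pinch_z is the distance from the TCP to the grasp point, in mm); z points along the fingers, y is the line along which they close (so a half turn about z gives the same grasp; the last joint's range is limited). The gripper opens to 85 mm and grips with 20 to 120 N. Pads are 22 mm wide; open, the fingers measure 114 mm over their backs; the gripper's body (76 mm by 85 mm) begins 54 mm behind the grasp point. The pads swing forward as they close: fully open they stand 13 mm farther back than shut.
Start: joints at [1.062, 0.383, 0.016, 1.37, -0.006, 1.388, -0.046], TCP at [269.521, -563.879, 208.679] pointing down, gripper open.
Joint ranges: [-2.95, 2.95], [-0.25, 2.06], [-1.52, 1.56], [0.18, 2.33], [-1.44, 4.58], [0.02, 2.06], [-3.01, 3.01]. Speed limits (rad/s): [2.39, 2.39, 3.01, 3.01, 3.14, 3.14, 3.14].

### API

Orientations are given as a unit quaternion [x, y, z, w].
In Python, from station import env gives the robot as it stands. Calls block until the motion is done:
- env.goto(position, orientation): joint-space move of the TCP to a pose.
- env.move_straight(position, orientation=None, rate=150, f_stop=None): straight line of the TCP; orientation=None keeps the orientation; rate is the mean speed in mm/s. With f_stop (N) it stops when the force on the tool has changed by that much, and returns True; else False.
- env.set_joints(angles): joint-space move.
- env.open() and env.clamp(grip_force=None): open the fingers fully, or close them until they stop; grip_force is the grip in N (None keeps the last).
- env.dwell(seconds).
- env.ik(position, orientation): joint angles nearest the present ones, or None.
- env.observe(): the state.
- env.camera(name): name is "scene" or "top"; returns the picture (400x640x3 uint8, red, green, blue); there is no depth.
- env.camera_params(name): a dict with "K" (3x3 intrinsics, pixels), "R" (3x3) and "t" (3): a world point X has camera coordinates R X + t. Camera axes: x right, y down, z forward; pixel columns grow to the right and rows downward; lengths in mm; the calibration is good to about 2 mm. A picture is of the moment at which its call begins. camera_params takes no time and is no camera call.
A pose or a line that the arm cannot do raises env.MotionError and nothing moves.
- env.finish_job(): hands the job in; it is judged then, once.
The state is a dict: "t": time; "q": joint angles; "joint_velocities": joint speeds; "tau": joint torques, N m; "tcp_pos": TCP position; "tool_rot": TCP orientation; "wrist_force": force on the tool from outside, world axes, zero at the start; "torque": the same for the moment, N m; "width": opening from 0.0 (shut) to 1.0 (fully open); "finger_force": force on a finger pad.
Only numpy, scipy, OpenCV 4.12 (cv2) and the standard library are available. Lean on these libraries where they do the work, as an engineer would, in place of code of your own. Each camera call takes 0.05 s, during which the arm holds its last target. There are 200 camera calls.

## Working session

There is one attempt and no reset: what is moved stays moved. The work goes in short steps, each a Python script; the robot and the scene stay as the last script left them, time stands still between calls to the robot, and variables do not carry over. Pictures are saved under pics/ and viewed, at most 10 in all, crops included, and the job is handed in when it is done.

```bash
mkdir -p pics; ls; python3 - <<'E'
from station import env
import cv2
for n in("scene","top"):
    cv2.imwrite(f"pics/{n}0.png",env.camera(n)[:,:,::-1]); p=env.camera_params(n); print(n,p["K"].round(1).tolist(),p["R"].round(3).tolist(),p["t"].round(1).tolist(),(-p["R"].T@p["t"]).round())
o=env.observe(); print(o["tool_rot"],o["t"],env.pinch_z,o["wrist_force"])
E
```

```text
pics
scene [[489.0, 0.0, 319.0], [0.0, 489.0, 199.1], [0.0, 0.0, 1.0]] [[0.768, 0.641, -0.007], [0.511, -0.619, -0.596], [-0.387, 0.454, -0.803]] [-438.4, -236.6, 1320.5] [ 968. -465.  916.]
top [[389.4, 0.0, 324.7], [0.0, 389.4, 200.6], [0.0, 0.0, 1.0]] [[-0.012, -1.0, -0.009], [-0.987, 0.013, -0.16], [0.16, 0.007, -0.987]] [0.5, 564.4, 969.5] [ 402.  -14. 1047.]
[ 9.75256503e-01  2.21074482e-01 -2.02648369e-04 -8.86546971e-04] 0.1 18.700000000000003 [-0.11404631 -0.35490036  0.1159317 ]
```

View pics/scene0.png

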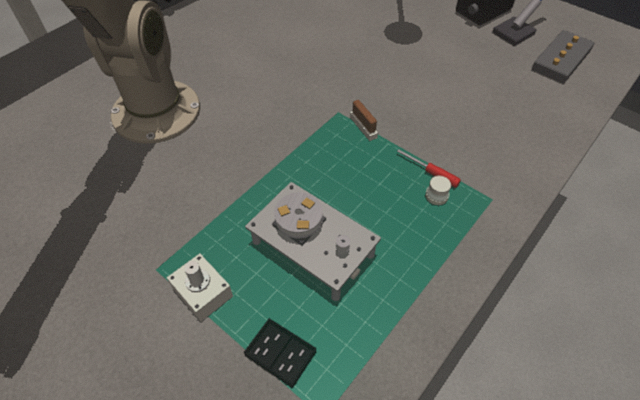

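View pics/top0.png

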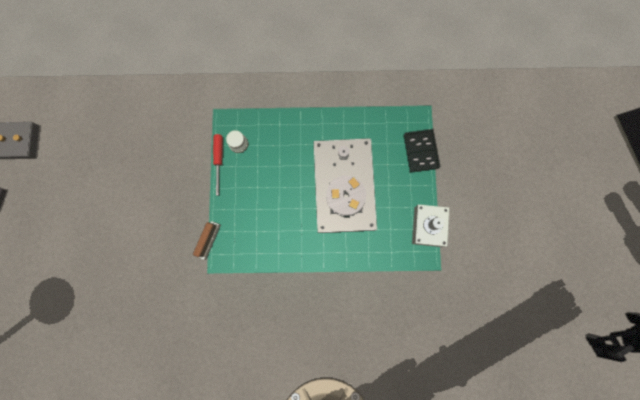

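The scene view shows the pulley near (299,213) with 3 offcuts, the holder and spindle near (197,282), and the scraper near (364,118). In the top view they are near (346,196), (432,225) and (206,240). Next I'll zoom in.

```bash
cat > h.py <<'E'
import numpy as np, cv2
from station import env
def ray(n,u,v):
    p=env.camera_params(n); d=p["R"].T@np.linalg.inv(p["K"])@[u,v,1.]; return -p["R"].T@p["t"],d
def onz(n,u,v,z):
    c,d=ray(n,u,v); return c+d*(z-c[2])/d[2]
def proj(n,X):
    p=env.camera_params(n); x=p["K"]@(p["R"]@np.asarray(X,float)+p["t"]); return x[:2]/x[2]
E
python3 - <<'E'
from h import *
def crop(f,x,y,w,h,s): return cv2.resize(cv2.imread(f)[y:y+h,x:x+w],None,fx=s,fy=s,interpolation=cv2.INTER_CUBIC)
S="pics/scene0.png";T="pics/top0.png"
a=np.hstack([crop(S,250,180,80,60,5),crop(T,310,165,80,60,5)])
b=np.hstack([crop(S,160,245,80,60,5),crop(T,400,195,80,60,5)][:2])
cv2.imwrite("pics/c1.png",np.vstack([a,b]))
a=np.hstack([crop(S,330,90,80,60,5),crop(T,170,210,80,60,5)])
cv2.imwrite("pics/c2.png",a)
E
```

```text
(no output)
```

View pics/c1.png

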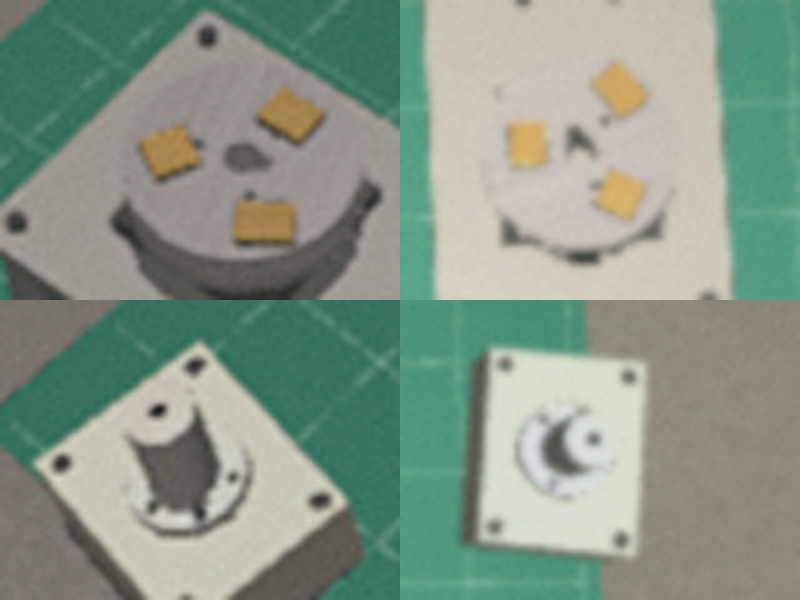

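View pics/c2.png

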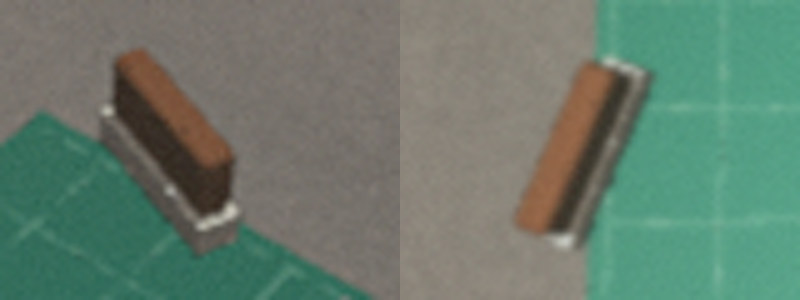

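The crops show offcuts around a dark bore at about (299,211) in the scene view and (345,192) in the top view, plus holes in the face. The spindle's neck hides part of the flange. I'll rectify onto the known planes to measure precisely.

```bash
cat >> h.py <<'E'
def rect(img,n,c,z,half=65,s=3.):
    N=int(2*half*s); q=np.float32([[0,0],[N,0],[N,N],[0,N]])  # col->+x, row->-y
    w=[proj(n,[c[0]-half+a/s,c[1]+half-b/s,z]) for a,b in q]
    return cv2.warpPerspective(img,cv2.getPerspectiveTransform(np.float32(w),q),(N,N),flags=cv2.INTER_CUBIC)
E
python3 - <<'E'
from h import *
im={"scene":cv2.imread("pics/scene0.png"),"top":cv2.imread("pics/top0.png")}
for n,u,v,z in[("scene",299,211,108),("top",345,193,108),("scene",191,267,106),("top",438,223,106),("top",206,238,60),("scene",364,117,60)]:print(n,onz(n,u,v,z).round(1))
t=im["top"]; hsv=cv2.cvtColor(t,cv2.COLOR_BGR2HSV)
g=cv2.inRange(hsv,(65,70,40),(95,255,255)); m=cv2.bitwise_not(g)
roi=np.zeros_like(m); roi[115:262,250:400]=255
cs,_=cv2.findContours(m&roi,0,2); c=max(cs,key=cv2.contourArea)
P=np.float32([onz("top",*p[0],66)[:2] for p in c]); print("plate",cv2.minAreaRect(P))
# holder top (bright)
b=cv2.inRange(hsv,(0,0,150),(180,60,255)); roi[:]=0; roi[195:255,405:460]=255
cs,_=cv2.findContours(b&roi,0,2); c=max(cs,key=cv2.contourArea)
print("holder",cv2.minAreaRect(np.float32([onz("top",*p[0],48)[:2] for p in c])))
for n,r in(("top",(slice(215,262),slice(188,224))),("scene",(slice(95,145),slice(340,385)))):
    h2=cv2.cvtColor(im[n],cv2.COLOR_BGR2HSV); w=cv2.inRange(h2,(0,90,80),(18,255,255)); k=np.zeros_like(w);k[r]=w[r]
    cs,_=cv2.findContours(k,0,2); c=max(cs,key=cv2.contourArea)
    print("scraper top",n,cv2.minAreaRect(np.float32([onz(n,*p[0],60)[:2] for p in c])))
for n in im:
    h2=cv2.cvtColor(im[n],cv2.COLOR_BGR2HSV); w=cv2.inRange(h2,(14,90,90),(30,255,255))
    nn,_,st,ce=cv2.connectedComponentsWithStats(w)
    print("offcuts",n,[onz(n,*ce[i],113).round(1).tolist() for i in range(1,nn) if st[i,4]>30 and 150<ce[i][1]<250])
pc=onz("top",345,193,108)[:2]
E
```

```text
scene [566.9 -56.8 108. ]
top [572.5 -57.  108. ]
scene [ 494.6 -281.4  106. ]
top [ 496.1 -280.6  106. ]
top [470.  295.5  60. ]
scene [478.9 285.8  60. ]
plate ((603.0509033203125, -57.62590026855469), (243.51185607910156, 152.904296875), 1.9404834508895874)
holder ((498.1590881347656, -285.7123718261719), (89.06511688232422, 104.45931243896484), 83.58316802978516)
scraper top top ((466.6070556640625, 303.60516357421875), (19.36907196044922, 87.7138900756836), 68.55964660644531)
scraper top scene ((467.04193115234375, 303.0384521484375), (18.385250091552734, 90.87803649902344), 67.64844512939453)
offcuts scene [[569.4, -32.4, 113.0], [543.7, -77.4, 113.0], [596.0, -78.5, 113.0]]
offcuts top [[597.3, -78.0, 113.0], [571.0, -32.4, 113.0], [544.9, -77.2, 113.0]]
```

```bash
python3 - <<'E'
from h import *
im={"scene":cv2.imread("pics/scene0.png"),"top":cv2.imread("pics/top0.png")}
pc=(568.3,-58.8); hc=(495,-281)
row=lambda c,z,half:np.hstack([cv2.resize(rect(im[n],n,c,z,half,400/(2*half)),(400,300) if 0 else (400,400)) for n in im])
a=row(pc,108,20)[50:350]; b=row(hc,56,36)
for i in(200,600): cv2.circle(a,(i,150),76,(0,0,255),1)
for i in(200,600): cv2.circle(b,(i,200),int(19.5*400/72),(0,0,255),1)
cv2.imwrite("pics/c3.png",np.vstack([a,cv2.resize(b,(800,300))]) if 0 else np.vstack([cv2.resize(a,(600,225)),cv2.resize(b,(740,370))[:, :600]]) if 0 else np.vstack([cv2.resize(a,(560,210)),cv2.resize(b,(560,280))]))
E
```

```text
(no output)
```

View pics/c3.png

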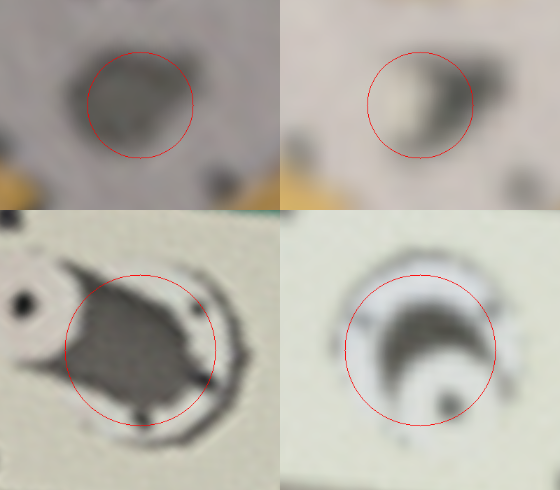

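```bash
cat >> h.py <<'E'
def Q(xdeg):  # tool down, tool x axis at xdeg; tool y at xdeg-90
    a=np.radians(xdeg)/2; return [float(np.cos(a)),float(np.sin(a)),0.,0.]
def st(tag):
    o=env.observe(); print(tag,"t%.1f"%o["t"],o["tcp_pos"].round(1) if hasattr(o["tcp_pos"],"round") else o["tcp_pos"],"F",np.round(o["wrist_force"],1),"w%.2f"%o["width"],"q7 %.2f"%o["q"][6],"ff",np.round(o["finger_force"],1)); return o
E
python3 - <<'E'
from h import *
for n,pts in(("scene",[(198,143),(250,195)]),("top",[(605-400,120),(597-400,185)])):
    off=(250,180) if n=="scene" else (310,165)
    for p in pts:
        X=onz(n,off[0]+(p[0]+.5)/5-.5,off[1]+(p[1]+.5)/5-.5,108)-[568.3,-58.8,0]; print(n,X.round(1),np.degrees(np.arctan2(X[1],X[0])).round())
for nm,x in(("scr",(466.8,303.3)),("sw",(568,-125)),("sw2",(568,20)),("sp",(495,-281)),("pul",(568.3,-58.8))):
    for a in(-22,2,158,182,-25,20,65,-65,-115,155,245):
        q=env.ik([*x,150],Q(a)); print(nm,a,None if q is None else np.round(q,2)[[0,4,6]],end=" | ")
    print()
E
```

```text
scene [-21.3  -5.4 108. ] -166.0
scene [ 11.8 -11.2 108. ] -44.0
top [ 15.  -12.2 108. ] -39.0
top [-17.3  -7.6 108. ] -156.0
scr -22 [ 0.26  0.54 -3.  ] | scr 2 [ 0.25  0.54 -2.58] | scr 158 [0.27 0.57 0.12] | scr 182 [0.28 0.58 0.53] | scr -25 [-1.35 -0.3  -2.38] | scr 20 [ 0.1   0.36 -2.13] | scr 65 [ 0.22  0.48 -1.44] | scr -65 [0.28 0.58 2.5 ] | scr -115 [0.28 0.58 1.63] | scr 155 [0.27 0.57 0.07] | scr 245 [0.28 0.58 1.63] | 
sw -22 [ 0.35  0.08 -1.86] | sw 2 [ 0.39  0.1  -1.45] | sw 158 [0.59 0.2  1.19] | sw 182 [0.63 0.23 1.6 ] | sw -25 [ 0.34  0.08 -1.91] | sw 20 [ 0.41  0.11 -1.14] | sw 65 [ 0.48  0.15 -0.39] | sw -65 [ 0.28  0.05 -2.58] | sw -115 [1.02 0.64 2.4 ] | sw 155 [0.59 0.2  1.14] | sw 245 [1.02 0.64 2.4 ] | 
sw2 -22 [ 0.28  0.15 -2.17] | sw2 2 [ 0.3   0.17 -1.76] | sw2 158 [0.43 0.24 0.91] | sw2 182 [0.46 0.26 1.32] | sw2 -25 [ 0.27  0.15 -2.22] | sw2 20 [ 0.32  0.18 -1.45] | sw2 65 [ 0.36  0.2  -0.68] | sw2 -65 [ 0.21  0.12 -2.89] | sw2 -115 [0.8  0.61 2.16] | sw2 155 [0.43 0.24 0.86] | sw2 245 [0.8  0.61 2.16] | 
sp -22 [ 0.52  0.02 -1.51] | sp 2 [ 0.56  0.04 -1.11] | sp 158 [0.84 0.16 1.52] | sp 182 [0.89 0.18 1.92] | sp -25 [ 0.52  0.02 -1.56] | sp 20 [ 0.58  0.05 -0.8 ] | sp 65 [ 0.67  0.08 -0.04] | sp -65 [ 0.44 -0.01 -2.24] | sp -115 [-0.46 -0.66 -2.58] | sp 155 [0.83 0.16 1.47] | sp 245 [-0.46 -0.66 -2.58] | 
pul -22 [ 0.31  0.11 -1.99] | pul 2 [ 0.35  0.13 -1.59] | pul 158 [0.52 0.21 1.07] | pul 182 [0.55 0.23 1.48] | pul -25 [ 0.31  0.11 -2.04] | pul 20 [ 0.38  0.14 -1.28] | pul 65 [ 0.43  0.17 -0.52] | pul -65 [ 0.24  0.08 -2.72] | pul -115 [0.93 0.62 2.3 ] | pul 155 [0.51 0.21 1.02] | pul 245 [0.93 0.62 2.3 ] |
```

```bash
python3 - <<'E'
from h import *
c=[466.8,303.3]
env.goto([*c,110],Q(158)); st("above")
env.move_straight([*c,26],rate=120)
env.clamp(60); env.dwell(.2); st("grip")
for n in("scene","top"): cv2.imwrite(f"pics/g_{n}.png",env.camera(n)[:,:,::-1])
env.move_straight([*c,190],rate=200); env.dwell(.2); st("lift")
env.goto([568,-131,200],Q(180)); st("pre")
for n in("scene","top"): cv2.imwrite(f"pics/p_{n}.png",env.camera(n)[:,:,::-1])
a=cv2.imread("pics/g_scene.png")[60:210,290:490]; b=cv2.imread("pics/p_scene.png")[140:290,200:400]
cv2.imwrite("pics/d1.png",cv2.resize(np.hstack([a,b]),None,fx=2,fy=2,interpolation=cv2.INTER_CUBIC))
E
```

```text
above t3.2 [467.5 302.4 109.9] F [ 0.2 -0.4 -0. ] w1.00 q7 0.11 ff 0.0
grip t4.9 [467.1 303.6  26.4] F [1.  0.9 4.9] w0.21 q7 0.05 ff 60.1
lift t6.2 [466.4 302.9 188.9] F [ 0.3  0.4 -1.3] w0.22 q7 0.17 ff 59.5
pre t7.8 [ 568.1 -129.3  200.2] F [ 0.8 -0.8  0.2] w0.21 q7 1.29 ff 59.4
```

View pics/d1.png

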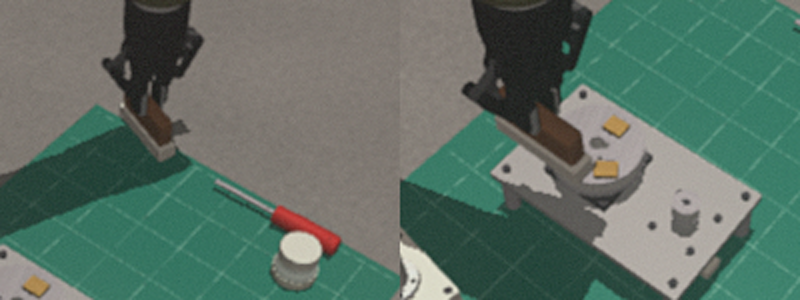

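The scraper is held squarely, at about (545,135) in the right half of the crop, clear of the offcuts. Next I'll touch the rim to find the face height, then sweep towards +y.

```bash
python3 - <<'E'
from h import *
env.move_straight([568,-113,150],rate=120); st("down")
hit=env.move_straight([568,-113,131.5],rate=20,f_stop=4); o=st(f"touch {hit}")
z=float(np.clip(o["tcp_pos"][2]+.2,133.5,136)); 
env.move_straight([568,-113,z],rate=20); st("z%.1f"%z)
for y in(-85,-60,-30,0,18):
    h=env.move_straight([568,y,z],rate=55,f_stop=30); st(f"y{y} {h}")
    if h: break
else:
    env.move_straight([568,18,200],rate=200)
    env.goto([480,250,190],Q(158)); st("away")
for n in("scene","top"): cv2.imwrite(f"pics/s_{n}.png",env.camera(n)[:,:,::-1])
b=cv2.imread("pics/s_scene.png")[100:300,200:440]; b2=cv2.imread("pics/s_top.png")[140:260,270:414]
cv2.imwrite("pics/d2.png",np.hstack([cv2.resize(i,(480,400),interpolation=cv2.INTER_CUBIC) for i in(b,b2)])[:, :800] if 0 else np.hstack([cv2.resize(i,(400,333),interpolation=cv2.INTER_CUBIC) for i in(b,b2)]))
E
```

```text
down t8.5 [ 568.2 -112.9  150.3] F [-0.4  0.1 -1. ] w0.21 q7 1.24 ff 59.4
touch True t9.3 [ 567.9 -113.1  133.6] F [-0.2 -1.2  5.5] w0.21 q7 1.23 ff 60.3
z133.8 t9.5 [ 568.  -113.   133.7] F [-0.5  1.1  0.7] w0.21 q7 1.23 ff 59.7
y-85 False t10.2 [568.2 -83.4 134.3] F [-0.9  1.2  6.4] w0.21 q7 1.18 ff 60.4
y-60 False t10.8 [568.2 -59.2 134.3] F [-0.9 -0.3  6.3] w0.22 q7 1.14 ff 60.3
y-30 False t11.5 [568.2 -29.3 134.4] F [-1.  -1.3  6.5] w0.21 q7 1.09 ff 60.3
y0 False t12.2 [5.675e+02 1.000e-01 1.332e+02] F [ 0.3  0.7 -1.3] w0.21 q7 1.04 ff 59.5
y18 False t12.6 [568.   18.5 133.9] F [ 0.1 -0.3 -1.6] w0.21 q7 1.01 ff 59.5
away t14.1 [480.8 248.4 189.3] F [ 0.1 -0.5 -1.1] w0.21 q7 0.27 ff 59.5
```

View pics/d2.png

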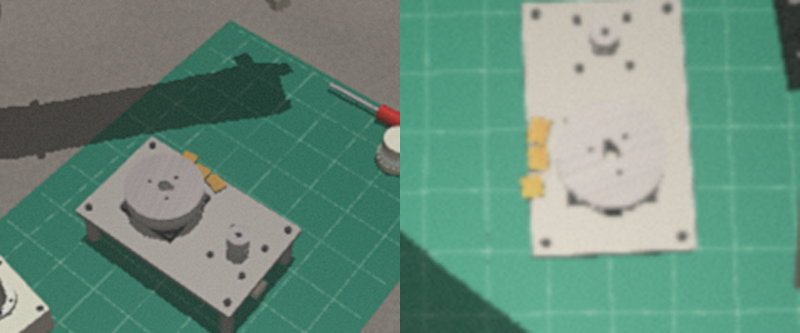

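The face is clean, and the three offcuts lie on the plate beside the pulley. Next I'll put the scraper back and take averaged pictures to measure the fit.

```bash
python3 - <<'E'
from h import *
c=[466.8,303.3]
env.goto([*c,110],Q(158))
env.move_straight([*c,34],rate=150)
print(env.move_straight([*c,24.5],rate=25,f_stop=4)); st("set")
env.open(); env.dwell(.2); env.move_straight([*c,200],rate=250); env.dwell(.3); st("up")
im={}
for n in("scene","top"):
    a=np.mean([env.camera(n).astype(float) for _ in range(10)],0); im[n]=np.clip(a,0,255).astype(np.uint8)[:,:,::-1].copy(); cv2.imwrite(f"pics/m_{n}.png",im[n])
row=lambda c,z,half:np.hstack([rect(im[n],n,c,z,half,400/(2*half)) for n in im])
a=row((568.3,-58.8),108,26); b=row((495,-281),56,36)[50:350]
k=400/52
for i in(200,600):
    cv2.circle(a,(i,200),int(7.6*k),(0,0,255),1)
sc=cv2.resize(im["scene"][100:160,330:410],(400,300),interpolation=2)
cv2.imwrite("pics/d3.png",np.vstack([a[60:340],b]))
E
```

```text
True
set t15.7 [467.4 303.7  26.3] F [-0.3 -0.6  4.9] w0.21 q7 0.06 ff 60.1
up t17.7 [466.5 303.  199.1] F [-0.5  0.3  0.1] w1.00 q7 0.18 ff 0.0
```

View pics/d3.png

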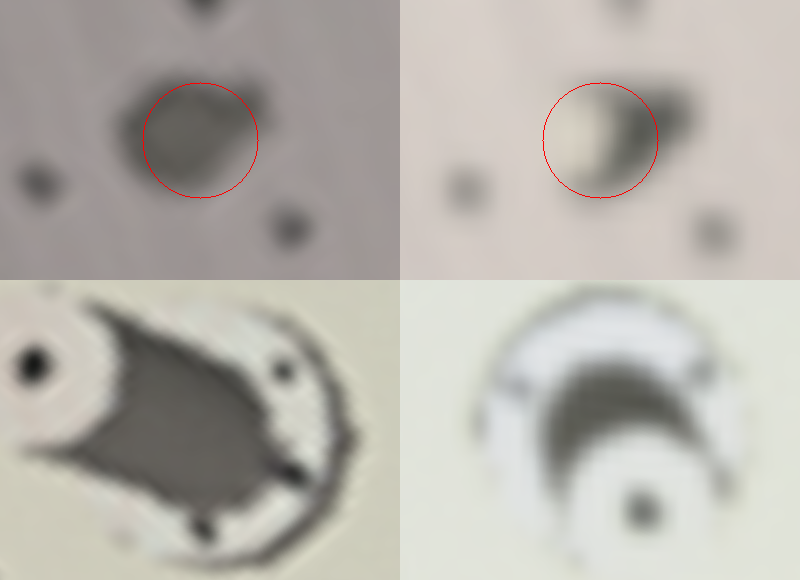

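Both cameras agree:

| Item | Yaw | Scene-view centre | Top-view centre |
|---|---|---|---|
| Pulley keyway | +20° | (565.4,-58.6) | (568.6,-59.2) |
| Spindle key | -27° | (494.4,-280.5) | (497.4,-281.3) |

The bias between cameras is the same for both items, so the relative vector (71.1,222.0) is reliable. Next I'll pick up the spindle.

```bash
python3 - <<'E'
from h import *
c=[496,-281]
env.goto([466,200,220],Q(120))
env.goto([*c,150],Q(65)); st("above")
env.move_straight([*c,68.3],rate=120); st("at")
env.clamp(100); env.dwell(.2); st("grip")
env.move_straight([*c,125],rate=120); o=st("lift")
env.move_straight([*c,180],rate=150)
env.goto([567,-59,180],Q(112)); env.dwell(.3); o=st("hover")
n="scene"; a=np.mean([env.camera(n).astype(float) for _ in range(10)],0).astype(np.uint8)[:,:,::-1].copy(); cv2.imwrite("pics/hov.png",a)
z=o["tcp_pos"][2]+18.7-39+8; print("flange top z",z)
r=rect(a,n,(565.4,-58.6),z,36,400/72)
cv2.circle(r,(200,200),int(24*400/72),(0,0,255),1); cv2.circle(r,(200,200),2,(0,0,255),-1)
cv2.imwrite("pics/d4.png",np.hstack([r,cv2.resize(a[150:270,230:350],(400,400),interpolation=2)]))
E
```

```text
above t21.0 [ 496.8 -279.2  150.4] F [0.5 0.  0.2] w1.00 q7 -0.42 ff 0.0
at t21.8 [ 496.6 -280.9   69. ] F [ 0.2 -0.1 -0.7] w1.00 q7 -0.47 ff 0.0
grip t22.6 [ 496.1 -281.1   69. ] F [-2.6  1.1  5.7] w0.28 q7 -0.47 ff 98.0
lift t23.2 [ 495.6 -281.1  124.5] F [-0.2 -0.3 -2.5] w0.29 q7 -0.43 ff 98.4
hover t25.0 [567.  -60.4 179.9] F [ 0.3  0.1 -2.4] w0.28 q7 -0.05 ff 98.4
flange top z 167.6219807974412
```

View pics/d4.png

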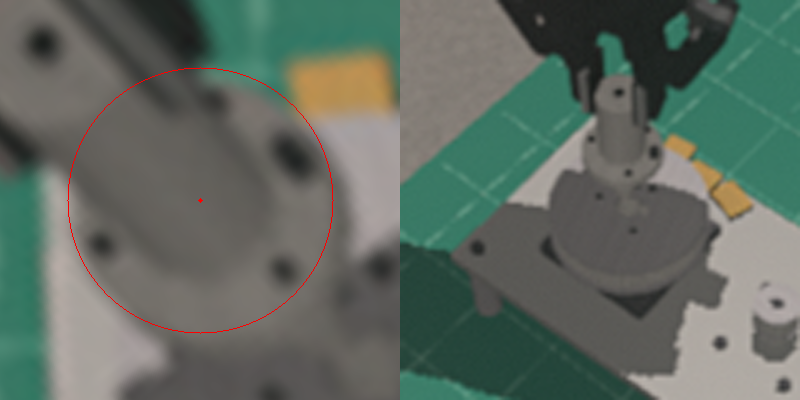

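The spindle is held upright. Its hole centroid sits within 1 mm of the bore axis, and the key is at about 22.4°, so I'll correct by -2.3° and enter the bore.

```bash
python3 - <<'E'
from h import *
p=[567.,-59.6]
env.move_straight([*p,170],Q(109.7),rate=60); env.dwell(.2); st("pre")
h=env.move_straight([*p,156],rate=30,f_stop=8); o=st(f"nose {h}")
if o["tcp_pos"][2]<158:
    h=env.move_straight([*p,140],rate=25,f_stop=10); o=st(f"key {h}")
    if not h:
        h=env.move_straight([*p,126.5],rate=25,f_stop=15); st(f"home {h}")
E
```

```text
pre t26.0 [567.1 -59.5 170.3] F [ 0.1 -0.1 -0.7] w0.28 q7 -0.09 ff 98.4
nose False t26.6 [567.1 -59.3 155.9] F [ 2.6  2.2 -2.7] w0.28 q7 -0.10 ff 98.4
key False t27.4 [567.  -59.5 139.7] F [ 4.8  2.7 -3.7] w0.28 q7 -0.11 ff 98.4
home True t27.9 [567.  -58.9 129. ] F [-0.6  0.2  5. ] w0.28 q7 -0.12 ff 99.3
```

The key went straight in and the spindle seated: the TCP is at 129.0, against 129.0 predicted from the grip height. Next I'll press firmly.

```bash
python3 - <<'E'
from h import *
p=[567.3,-59.2]
z=128.5
for i in range(12):
    env.move_straight([*p,z],rate=20); env.dwell(.3); o=st("z%.1f"%z); f=o["wrist_force"][2]
    if f>28: break
    z-=min(1.0,max(.3,(32-f)/12))
env.dwell(1); st("hold")
a=env.camera("scene")[:,:,::-1]; b=env.camera("top")[:,:,::-1]
cv2.imwrite("pics/fin.png",np.hstack([cv2.resize(a[80:300,160:424],(480,400),interpolation=2),cv2.resize(b[120:280,190:290+28],(320,400),interpolation=2)]))
E
```

```text
z128.5 t28.4 [567.1 -58.9 129. ] F [-1.2  2.6  7.3] w0.28 q7 -0.12 ff 99.8
z127.5 t29.0 [567.1 -58.8 128.9] F [-4.8  1.9 14.8] w0.28 q7 -0.12 ff 100.9
z126.5 t29.5 [567.1 -58.8 128.8] F [-7.2  1.6 22.4] w0.28 q7 -0.12 ff 101.7
z125.7 t30.1 [567.2 -58.8 128.8] F [-11.    0.1  29.1] w0.28 q7 -0.12 ff 102.4
hold t31.1 [567.2 -58.8 128.8] F [-10.    0.1  30.4] w0.28 q7 -0.12 ff 102.4
```

View pics/fin.png

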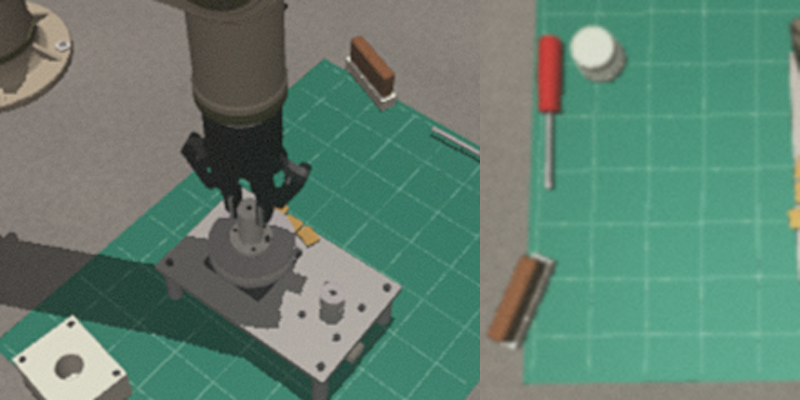

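The spindle's flange is seated on the pulley face and held with about 30 N. The scraper stands back on the bench at about (372,72), and the other things are undisturbed.

```bash
python3 -c "
from station import env; print(env.finish_job())"
```

```text
the job is handed in; nothing more can be done
None
```

The job is handed in: the pulley face is swept clean, the scraper is back on the bench, and the spindle is keyed fully home, still gripped and pressed down with about 30 N; the three offcuts lie on the drive plate beside the pulley.

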